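# Tip the carton into its tray

### The job

Put the standing white carton away in the low wooden tray without grasping or lifting it: push it high up with the fingertips so that it topples over the tray's open front and lies flat on the tray floor between the two side rails, then push on its bottom end until its top end sits squarely against the tray's end wall. Leave the pepper mill, the kitchen timer and the dropper bottle standing where they are, and finish clear of everything.

Things in the scene. Friction and masses are not known exactly. Their poses are not given: they have to be found in the camera images.
- carton: closed white carton with a brown panel, about 180 g, loose, 45 mm thick (x), 70 wide (y), 130 tall (z, up at the start). Origin: centre of its underside. Stands on the worktop 12 to 30 mm before the tray's open front, a broad face to it, its +x into the tray within 5 degrees, within 7 mm of the centre line. Pushed near the top it tips over its lower edge; pushed low it slides.
- carton_mid (a point): centre of the carton's volume, 65 mm from its underside along its z
- carton_top (a point): centre of the carton's top end face, 130 mm from its underside along its z
- tray: low wooden tray, fixed, open at the front and above. Origin: centre of its open front edge, at worktop height; +x leads level into the tray to the end wall, z up. Inside 165 mm long, 112 mm wide; floor 4 mm thick, no front lip. Side rails 10 mm thick, tops 16 mm above the worktop; end wall 10 mm thick, top 32 mm above it. The carton fits lying on a broad face, lengthwise.
- tray_end (a point): point at the foot of the end wall's inner face, on the tray's centre line and floor: 165 mm from the tray's origin along its x, 4 mm above the worktop
- pepper_mill: brown wooden pepper mill, 58 mm in diameter, 150 mm tall, loose, behind the tray's end wall; to be left alone. Origin: centre of its underside, z up
- kitchen_timer: round red and white kitchen timer, 61 mm in diameter, 52 mm tall, loose, beside the tray's front corner on its -y side (away from the robot); to be left alone. Origin: centre of its underside, z up
- dropper_bottle: small brown bottle with a black rubber dropper top, 33 mm in diameter, 102 mm tall, loose, farther back on the worktop; to be left alone. Origin: centre of its underside, z up

How it is judged:
By the outcome, as a careful person would: the job done as asked, in the order asked, and still so for the second after the job is handed in, with the robot touching nothing.
It also fails if it takes over 35 s, if anything falls off the work surface, if the arm or the gripper's body presses on something with over 40 N, if the wrist force passes 120 N, or if a joint passes its speed limit or range.

### The arm

A 6-joint arm with a two-finger parallel gripper is mounted at the origin on a cart in front of the work surface, level with it; the furniture and walls round the work are solid. World frame = base frame: x ahead of the robot, y to its left, z up, the work surface at z = 0. Lengths are in m, angles in rad, forces in N, time in s.
With the tool pointing down it reaches from about 0.4 to 0.825 m from the base axis. Payload 7 kg.
Tool frame: the origin (TCP) lies between the finger pads; the fingertips stand arm.nose_length ahead of it and the grasp point (between the pads) is the TCP (arm.nose_length is the distance from the TCP to the fingertips, in m); x points along the fingers, z is the direction in which the jaws open and shut, and the axes are right-handed (so a half turn about x gives the same grasp; the last joint's range is limited). The gripper opens to 88 mm and grips with 3 to 60 N. Pads are 19 mm wide; open, the fingers measure 130 mm over their backs; the gripper's body (78 mm by 193 mm) begins 47 mm behind the grasp point.
Start: joints at [-0.856, 0.359, 0.012, 0, -1.224, -0.288], TCP at [0.279, -0.614, 0.246] pointing down, gripper open.
Joint ranges: [-3.07, 3.07], [-1.43, 2.12], [-1.02, 1.25], [-3.03, 1.67], [-3.05, -0], [-3.03, 3.03]. Speed limits (rad/s): [2.39, 2.39, 3.01, 3.14, 3.14, 3.14].

### API

Orientations are given as [roll, pitch, yaw] about the fixed x, y, z axes, in that order (R = Rz(yaw) Ry(pitch) Rx(roll)).
In Python, from station import arm, viewer, spotter gives the robot as it stands.
- The arm moves only by the shell command python3 -m handwheel 'ROWS' [FORCE]. ROWS is a JSON object of lists of equal length, an entry for each row: "gripper": the gripper command: -1 is shut, 1 is fully open, values between are in proportion; "travel": the shift along the world's x, y, z each as a share of 500 mm, from -1 to 1, a list of three; "spin": the turn about the world's z as a share of 45 degrees, from -1 to 1. A call has 1 to 20 rows; each row is the pose to reach, as a shift and turn from the pose commanded when the call began; what a row does not reach only later rows make up. A row lasts 1/10 s, in which the tool goes at most 50 mm and 8.59 degrees, less where a joint would pass 70% of its speed; a pose out of reach is approached as far as the arm can. A call with a number of a shift or a turn outside -1 to 1 is refused whole. A call with a gripper value outside its range is refused whole. The fingers move at their own pace and stop on an object; FORCE is the grip in N (left out, the last holds). Time passes only in rows, so rows that repeat a pose let the fingers close. It gives the time, the measured TCP pose, the force and the opening at its end, in the units of the state.
- arm.get_state(): the state, without advancing time (a new reading comes with each control period).
- viewer.grab_frame(name): name is "scene" or "side" or "wrist"; returns a dict with "pixels" (480x640x3 uint8, blue, green, red), "fx", "fy", "cx", "cy" (pixels), "eye" and "attitude" of the camera in the world. Camera axes: x right, y down, z forward; pixel columns grow to the right and rows downward; lengths in m; the calibration is good to about 2 mm. The wrist camera is an equidistant fisheye: a pixel r from the principal point sees the ray r / f radians off the axis. A picture is of the moment at which its call begins. There is no depth.
- arm.job_done(): hands the job in, once; it reports no verdict.
Trained networks look in the newest picture that a camera, given by its name, has taken for a name from the list of things; names that differ only in an ending like _2 or _b are one class to them, and where a whole thing is asked for, a point or a joint stands for the part that bears it (a point fixed in the world has none). Each returns a list of dicts, best first, with "conf" (0 to 1); they miss things now and then, are a little off and sometimes report something else, mostly with a low value. They report only what shows in the picture. A call takes as long as a camera call.
- spotter.spot_in(camera, label): "rect" ([left, top, right, bottom] in pixels, round what is visible of it).
- spotter.tip_of(camera, label): "at" ([column, row] in pixels: a listed point, or the origin of a listed thing).
The state is a dict: "t": time; "q": joint angles; "qd": joint speeds; "joint_efforts": joint torques, N m; "eef_pos": TCP position; "ee_rot": TCP orientation; "force": force on the tool from outside, world axes, zero at the start; "moment": the same for the moment, N m; "width": finger opening in m.
Only numpy, scipy, OpenCV 4.12 (cv2) and the standard library are available. Lean on these libraries where they do the work, as an engineer would, in place of code of your own. Each camera call takes 0.05 s, during which the arm holds its last target.

## Working session

There is one attempt and no reset: what is moved stays moved. The work goes in short steps, Python scripts to look and compute and a shell command to move; the robot and the scene stay as the last step left them, time stands still between calls to the robot, and variables do not carry over. Pictures are saved under pics/ and viewed, and the job is handed in when it is done.

```bash
mkdir -p pics; ls
cat > h.py <<'E'
import numpy as np, cv2
from station import arm, viewer, spotter
E
python3 - <<'E'
from h import *
s=arm.get_state(); print({k:np.round(v,3) for k,v in s.items()}, arm.nose_length)
for c in ["scene","side","wrist"]:
    f=viewer.grab_frame(c); cv2.imwrite(f"pics/{c}0.png",f["pixels"])
    print(c,f["fx"],f["fy"],f["cx"],f["cy"],f["eye"],f["attitude"])
    for l in ["carton","carton_top","tray","tray_end","pepper_mill","kitchen_timer","dropper_bottle"]:
        print(l,[(np.round(d["at"],1),round(d["conf"],2)) for d in spotter.tip_of(c,l)[:2]],[(np.round(d["rect"]),round(d["conf"],2)) for d in spotter.spot_in(c,l)[:2]])
E
```

```text
pics
{'t': np.float64(0.0), 'q': array([-0.856,  0.359,  0.011, -0.   , -1.224, -0.288]), 'qd': array([ 0.001,  0.   , -0.001, -0.001, -0.   ,  0.   ]), 'joint_efforts': array([ 1.0000e-03, -5.8273e+01,  2.9304e+01,  6.9970e+00,  7.0000e-03,
       -0.0000e+00]), 'eef_pos': array([ 0.279, -0.614,  0.245]), 'ee_rot': array([0.073, 1.569, 2.071]), 'force': array([-0.172,  0.441, -0.277]), 'moment': array([ 0.001, -0.062, -0.03 ]), 'width': np.float64(0.087)} 0.019
scene 597.7648960004136 597.7648960004136 312.5976771810536 239.86072871978396 [0.03331212 0.51256399 0.88647615] [-2.45287253  0.00379089 -2.20605191]
carton [] [(array([345., 221., 397., 303.]), 0.8)]
carton_top [(array([369. , 237.5]), 0.91)] [(array([344., 222., 401., 303.]), 0.58)]
tray [(array([349.1, 303. ]), 0.74)] [(array([245., 275., 374., 381.]), 0.88)]
tray_end [(array([272.1, 350.9]), 0.93)] [(array([243., 274., 372., 383.]), 0.67)]
pepper_mill [(array([247. , 389.4]), 0.69)] [(array([224., 334., 268., 407.]), 0.62)]
kitchen_timer [(array([324.3, 253.3]), 0.67)] [(array([309., 230., 339., 268.]), 0.69)]
dropper_b
[... 623 characters left out ...]
, 357.8]), 0.85)] [(array([320., 307., 351., 370.]), 0.95)]
kitchen_timer [(array([330. , 247.9]), 0.9)] [(array([318., 225., 344., 255.]), 0.76)]
dropper_bottle [(array([308.1, 195.5]), 0.9)] [(array([303., 164., 320., 200.]), 0.78)]
wrist 371.64829954431775 371.64829954431775 321.0715643354473 240.82753951785486 [ 0.20303709 -0.64948647  0.3846717 ] [2.82820121e+00 1.58545649e-03 1.99757043e+00]
carton [] [(array([612., 461., 636., 480.]), 0.75)]
carton_top [] [(array([612., 460., 638., 479.]), 0.83)]
tray [] [(array([625., 436., 640., 464.]), 0.53)]
tray_end [(array([635.8, 442.3]), 0.68)] [(array([631., 438., 640., 463.]), 0.71)]
pepper_mill [] []
kitchen_timer [] []
dropper_bottle [] []
```

View pics/scene0.png

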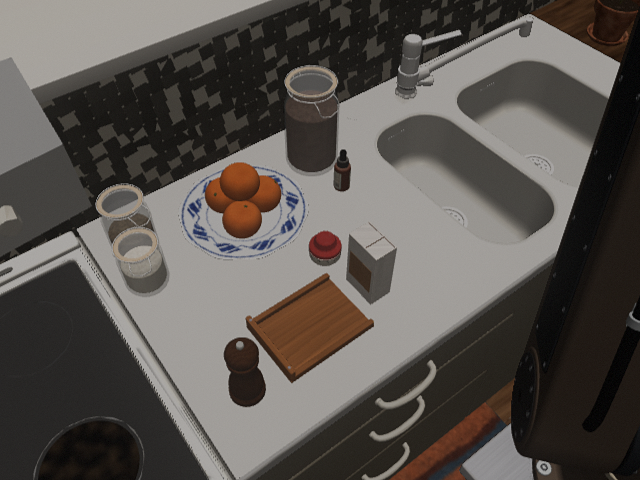

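View pics/side0.png

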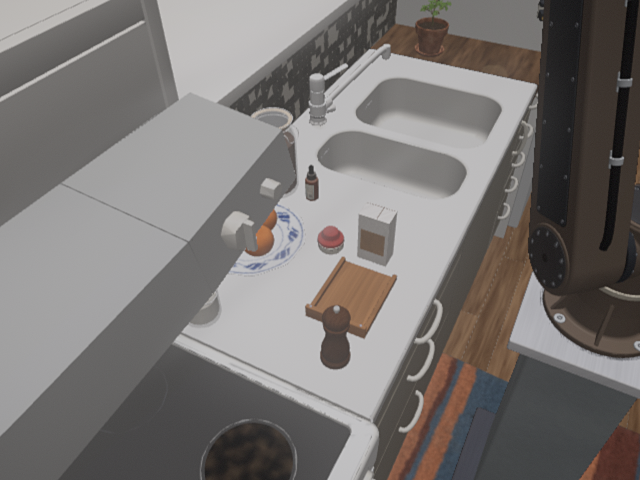

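```bash
cat >> h.py <<'E'
from scipy.spatial.transform import Rotation as R
def onplane(f,uv,z):
    M=R.from_euler('xyz',f["attitude"]).as_matrix()
    d=M@np.array([(uv[0]-f["cx"])/f["fx"],(uv[1]-f["cy"])/f["fy"],1])
    e=np.array(f["eye"]); return e+d*(z-e[2])/d[2]
def proj(f,P):
    M=R.from_euler('xyz',f["attitude"]).as_matrix()
    p=(np.atleast_2d(P)-np.array(f["eye"]))@M
    return np.c_[f["fx"]*p[:,0]/p[:,2]+f["cx"],f["fy"]*p[:,1]/p[:,2]+f["cy"]]
E
python3 - <<'E'
from h import *
fs=viewer.grab_frame("scene"); fd=viewer.grab_frame("side")
for n,z,a,b in [("top",.13,(369,237.5),(379.9,211.2)),("tray",0,(349.1,303),(373.6,267.1)),("end",.004,(272.1,350.9),(338,318.2)),("mill",0,(247,389.4),(337.3,357.8)),("timer",0,(324.3,253.3),(330,247.9)),("bottle",0,(339.7,186),(308.1,195.5))]:
    print(n,np.round(onplane(fs,a,z),4),np.round(onplane(fd,b,z),4))
print(onplane(fd,(376,255.8),0))
for f,n in((fs,"scene"),(fd,"side")):
    cv2.imwrite(f"pics/{n}z.png",cv2.resize(f["pixels"][180:400,220:420],None,fx=2.7,fy=2.7,interpolation=cv2.INTER_CUBIC))
E
```

```text
top [0.4851 0.0679 0.13  ] [0.474  0.0641 0.13  ]
tray [0.468  0.1162 0.    ] [0.4648 0.1027 0.    ]
end [0.468  0.2797 0.004 ] [0.4699 0.2677 0.004 ]
mill [0.4365 0.3493 0.    ] [0.4301 0.3501 0.    ]
timer [0.5831 0.084  0.    ] [0.5784 0.0926 0.    ]
bottle [ 0.7057 -0.0488  0.    ] [ 0.7144 -0.05    0.    ]
[0.4741993  0.06829798 0.        ]
```

The scene view shows the carton at about (370,262), the tray at (310,327) in front of it, the timer at (324,248), the mill at (245,370) and the bottle at (342,170). Tray +x runs close to world +y.

View pics/scenez.png

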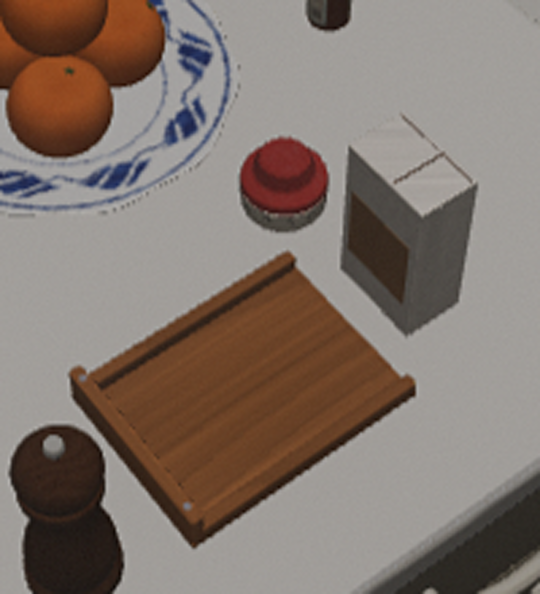

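View pics/sidez.png

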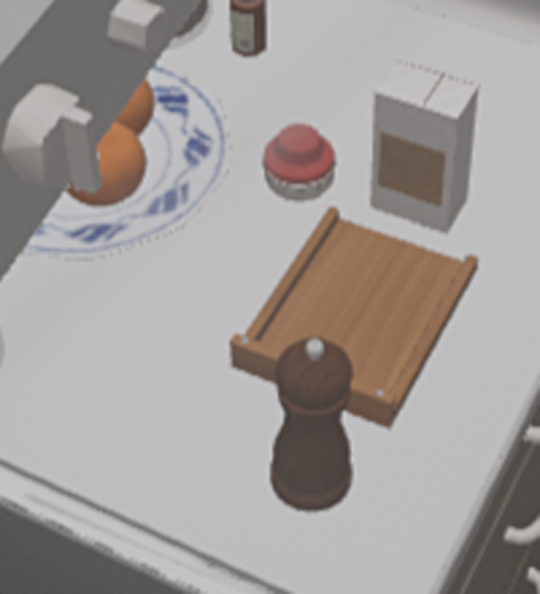

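```bash
cat > fit.py <<'E'
from h import *
from scipy.optimize import least_squares
fs=viewer.grab_frame("scene"); fd=viewer.grab_frame("side")
def W(p,L):
    c,s=np.cos(p[2]),np.sin(p[2]); L=np.array(L,float)
    return np.c_[p[0]+c*L[:,0]-s*L[:,1],p[1]+s*L[:,0]+c*L[:,1],L[:,2]]/1
def fit(sets,x0):
    def r(p):
        return np.concatenate([(proj(f,W(p,np.array(L)/1000))-(np.array(q)/2.7+[220,180])).ravel() for f,L,q in sets])
    o=least_squares(r,x0,loss='soft_l1'); return o.x,np.round(r(o.x).reshape(-1,2),1)
T1=(fs,[(0,66,0),(175,66,0),(0,-66,16),(175,-66,32)],[(414,393),(195,546),(288,252),(71,369)])
T2=(fd,[(0,-66,16),(0,66,0),(175,66,0),(175,-66,0),(175,-66,32)],[(333,208),(477,270),(389,428),(234,364),(231,340)])
C=[(22.5,-35,130),(-22.5,-35,130),(-22.5,35,130),(22.5,35,130),(22.5,-35,0),(22.5,35,0)]
C1=(fs,C+[(-22.5,35,0)],[(348,150),(405,115),(477,183),(423,215),(342,268),(408,335),(458,302)])
C2=(fd,C,[(375,95),(395,62),(478,80),(459,117),(371,207),(448,230)])
for n,ss,x0 in [("tray",(T1,T2),[.468,.11,1.57]),("carton",(C1,C2),[.475,.068,1.57])]:
    for s in ([ss[0]],[ss[1]],list(ss)):
        x,res=fit(s,x0); print(n,np.round(x,4),np.degrees(x[2]).round(2)); print(res.tolist())
E
python3 fit.py
```

```text
tray [0.472  0.1114 1.5889] 91.04
[[1.1, 0.0], [-0.1, 0.8], [0.2, -2.3], [-1.3, -0.0]]
tray [0.4685 0.1132 1.5783] 90.43
[[-0.2, -2.0], [1.4, -0.4], [0.7, 0.9], [-1.0, 0.7], [-0.6, -0.4]]
tray [0.4706 0.112  1.586 ] 90.87
[[1.2, 0.8], [-0.2, 1.4], [0.5, -1.7], [-1.2, 0.4], [-0.9, -2.5], [0.8, -1.2], [0.7, 0.1], [-1.2, 0.4], [-0.7, -0.8]]
carton [0.4766 0.0663 1.581 ] 90.58
[[0.0, -2.0], [-0.3, -1.4], [1.1, -0.7], [0.0, 0.7], [-0.8, 0.3], [-0.2, 1.2], [0.4, 0.7]]
carton [0.4766 0.0683 1.6393] 93.92
[[-0.4, -0.9], [-0.2, -1.5], [0.3, 0.1], [0.3, -0.3], [-0.5, 1.1], [0.5, 1.4]]
carton [0.4766 0.0669 1.6002] 91.68
[[-0.4, -1.5], [-1.1, -1.2], [0.9, -0.9], [0.2, 0.8], [-1.2, 0.7], [-0.1, 1.3], [0.2, 0.5], [-0.3, -1.8], [0.7, -2.2], [0.7, 0.2], [-0.0, -0.4], [-0.3, 0.1], [0.2, 1.2]]
```

Run:
```python
from h import *
s=arm.get_state(); M=R.from_euler('xyz',s["ee_rot"]).as_matrix(); print(M.round(3)); z=M[:,2]; print(s["t"],np.degrees(np.arctan2(z[1],z[0])))
print(s["eef_pos"])
```

```text
[[-0.    -0.91  -0.414]
 [ 0.    -0.414  0.91 ]
 [-1.     0.     0.   ]]
2.45 114.45330417628139
[ 0.27937596 -0.61442585  0.24552863]
```

```bash
python3 -m handwheel '{"gripper":[-1,-1,-1,-1,-1,-1,-1,-1,-1,-1,-1,-1,-1],"travel":[[0.03,0.08,0],[0.06,0.16,0],[0.1,0.24,0],[0.13,0.32,0],[0.16,0.4,0],[0.19,0.48,0],[0.22,0.56,0],[0.25,0.64,0],[0.27,0.72,0],[0.29,0.8,0],[0.3,0.88,0],[0.3,0.9,0],[0.3,0.9,0]],"spin":[0.1,0.2,0.3,0.4,0.5,0.6,0.7,0.8,0.9,1,1,1,1]}' 20
```

```text
t: 3.75
eef_pos: [0.4296, -0.1631, 0.246]
ee_rot: [-2.714, 1.57, 0.072]
force: [-0.1, 0.8, 0.3]
width: 0.0003
```

```bash
python3 -m handwheel '{"gripper":[-1,-1,-1,-1,-1,-1,-1,-1,-1],"travel":[[0.03,0.08,0],[0.06,0.16,0],[0.08,0.24,0],[0.094,0.31,0],[0.094,0.32,-0.08],[0.094,0.32,-0.16],[0.094,0.32,-0.22],[0.094,0.32,-0.234],[0.094,0.32,-0.234]],"spin":[0.1,0.2,0.3,0.4,0.48,0.48,0.48,0.48,0.48]}'
python3 - <<'E'
from h import *
s=arm.get_state(); M=R.from_euler('xyz',s["ee_rot"]).as_matrix();z=M[:,2]; print(np.degrees(np.arctan2(z[1],z[0])))
for c in ["side","scene"]:
    f=viewer.grab_frame(c); cv2.imwrite(f"pics/{c}1.png",f["pixels"])
E
```

```text
t: 4.65
eef_pos: [0.4762, -0.0054, 0.1281]
ee_rot: [0.511, 1.568, -2.613]
force: [-0.3, -0.1, 0.5]
width: 0.0005
-178.99842340178026
```

View pics/side1.png

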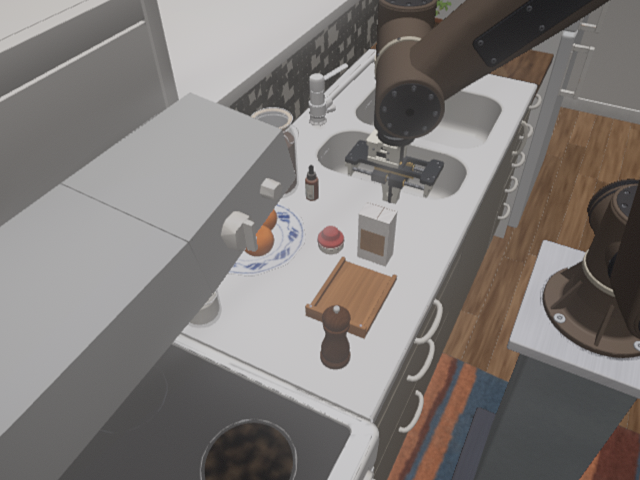

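View pics/scene1.png

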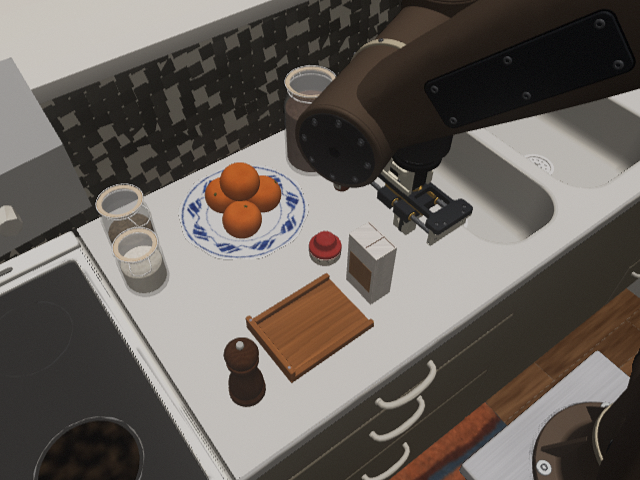

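Clear approach, with the closed fingers just behind the carton's top in the side view at about (390,195). Starting the push gently.

```bash
python3 -m handwheel '{"gripper":[-1,-1,-1,-1,-1,-1,-1,-1,-1,-1],"travel":[[0,0.03,0],[0,0.06,0],[0,0.07,0],[0,0.08,0],[0,0.09,0],[0,0.1,0],[0,0.11,0],[0,0.12,0],[0,0.13,0],[0,0.13,0]],"spin":[0,0,0,0,0,0,0,0,0,0]}'
python3 - <<'E'
from h import *
for c in ["side","scene"]:
    f=viewer.grab_frame(c); cv2.imwrite(f"pics/{c}2.png",f["pixels"])
a=[cv2.resize(cv2.imread(f"pics/{c}2.png")[150:400,220:480],None,fx=1.5,fy=1.5) for c in ("side","scene")]
cv2.imwrite("pics/p2.png",np.hstack(a))
E
```

```text
t: 5.75
eef_pos: [0.4765, 0.0612, 0.1285]
ee_rot: [-1.186, 1.571, 1.975]
force: [-1.0, 0.6, -0.6]
width: 0.0005
```

View pics/p2.png

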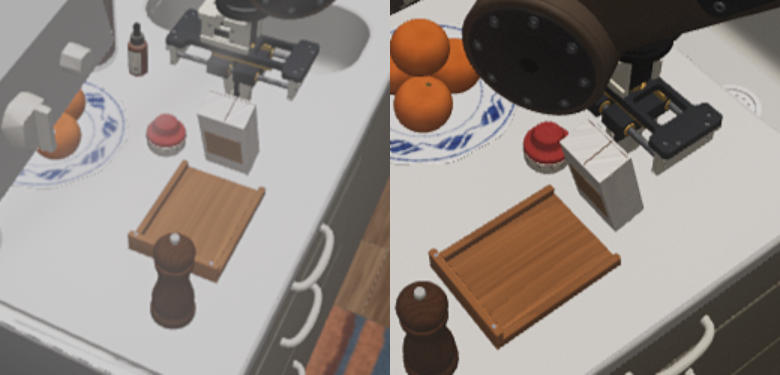

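It is tipping about its lower edge without sliding, and it clears the timer. Continuing.

```bash
python3 -m handwheel '{"gripper":[-1,-1,-1,-1,-1,-1,-1,-1,-1,-1,-1,-1,-1],"travel":[[0,0.01,0],[0,0.02,0],[0,0.03,0],[0,0.04,0],[0,0.05,0],[0,0.06,0],[0,0.06,0],[0,0.06,0],[0,0.03,0],[0,-0.04,0],[0,-0.12,0],[0,-0.14,0],[0,-0.14,0]],"spin":[0,0,0,0,0,0,0,0,0,0,0,0,0]}'
python3 - <<'E'
from h import *
for c in ["side","scene"]:
    f=viewer.grab_frame(c); cv2.imwrite(f"pics/{c}3.png",f["pixels"])
a=[cv2.resize(cv2.imread(f"pics/{c}3.png")[150:400,220:480],None,fx=1.5,fy=1.5) for c in ("side","scene")]
cv2.imwrite("pics/p3.png",np.hstack(a))
E
```

```text
t: 7.15
eef_pos: [0.476, -0.0114, 0.1285]
ee_rot: [0.33, 1.571, -2.796]
force: [-0.9, 0.6, 0.4]
width: 0.0008
```

View pics/p3.png

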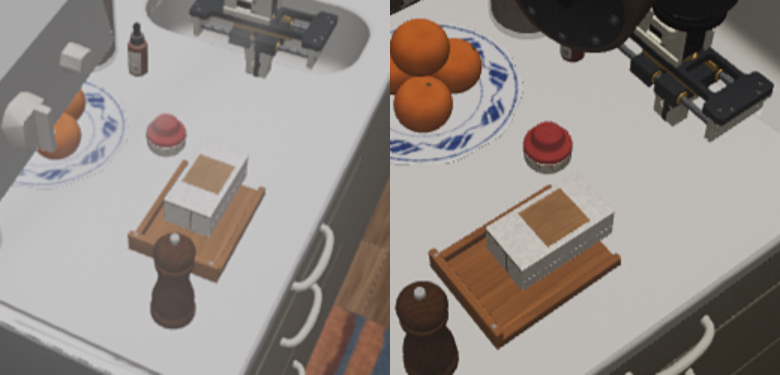

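Toppled and lying flat between the rails, overhanging the front. Measuring it now.

Run:
```python
from h import *
for c,(y,x) in (("side",(220,290)),("scene",(250,230))):
    cv2.imwrite(f"pics/{c}3z.png",cv2.resize(cv2.imread(f"pics/{c}3.png")[y:y+140,x:x+160],None,fx=4,fy=4,interpolation=cv2.INTER_CUBIC))
```

```text
(no output)
```

View pics/side3z.png

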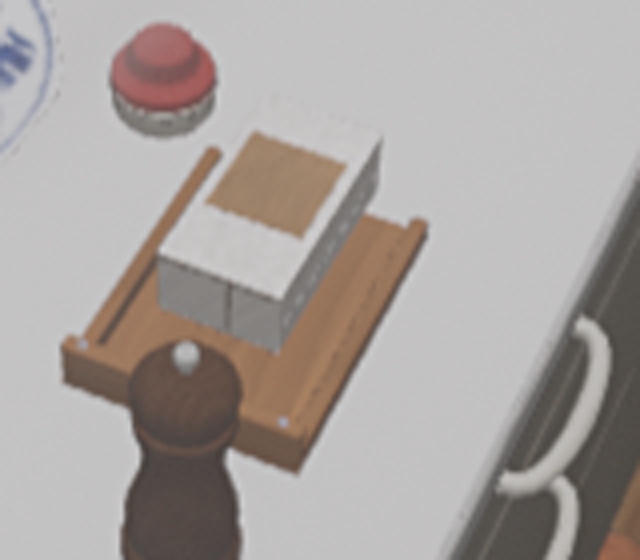

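View pics/scene3z.png

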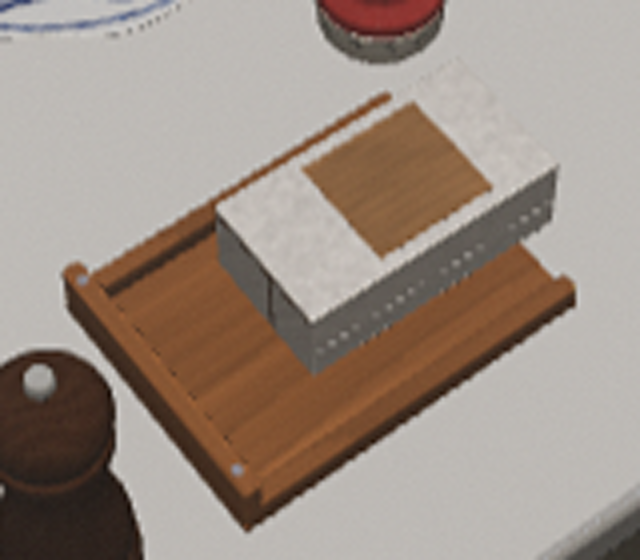

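```bash
cat > fit2.py <<'E'
from h import *
from scipy.optimize import least_squares
fs=viewer.grab_frame("scene"); fd=viewer.grab_frame("side")
def W(p,L):
    c,s=np.cos(p[2]),np.sin(p[2]); L=np.array(L,float)
    return np.c_[p[0]+c*L[:,0]-s*L[:,1],p[1]+s*L[:,0]+c*L[:,1],L[:,2]]
def go(sets,x0):
    def r(p): return np.concatenate([(proj(f,W(p,np.array(L)/1000))-(np.array(q)/4.+o)).ravel() for f,o,L,q in sets])
    o=least_squares(r,x0,loss='soft_l1'); return o.x,np.round(r(o.x).reshape(-1,2),1)
OS=(230,250);OD=(290,220)
E
python3 - <<'E'
from fit2 import *
S=(fs,OS,[(130,-35,49),(130,35,49),(130,35,4),(0,35,49),(0,-35,49),(0,35,4)],[(216,207),(312,320),(315,372),(557,166),(455,62),(555,212)])
D=(fd,OD,[(130,-35,49),(130,35,49),(130,35,4),(130,-35,4),(0,35,49),(0,-35,49)],[(160,250),(281,298),(280,350),(159,305),(382,133),(268,95)])
TS=(fs,OS,[(0,66,0),(175,66,0),(0,-66,16),(175,-66,32),(165,-56,32),(0,66,16)],[(574,306),(248,530),(386,93),(64,268),(90,280) and (110,291),(570,280)])
TD=(fd,OD,[(0,-66,16),(0,66,0),(175,66,0),(175,-66,0),(175,-66,32),(0,66,16)],[(212,148),(427,236),(297,473),(64,383),(62,345),(425,220)])
for n,A,x0 in (("carton",(S,D),[.47,.09,1.57]),("tray",(TS,TD),[.47,.11,1.57])):
    for s in ([A[0]],[A[1]],list(A)):
        x,res=go(s,x0); print(n,x.round(4),np.degrees(x[2]).round(2),res.tolist())
E
```

```text
carton [0.478  0.0939 1.5779] 90.4 [[-0.6, -0.5], [0.3, 0.3], [-0.2, 1.2], [0.7, -1.2], [0.3, -1.5], [-0.6, 1.9]]
carton [0.4757 0.0953 1.5688] 89.88 [[-0.6, -0.1], [0.3, -0.2], [-0.1, 1.1], [-0.2, 0.5], [0.8, -0.3], [-0.2, -1.1]]
carton [0.4769 0.0945 1.5745] 90.21 [[-0.6, -0.1], [0.2, 0.8], [-0.3, 1.7], [0.8, -0.6], [0.5, -1.0], [-0.5, 2.5], [-0.7, -0.4], [0.3, -0.6], [-0.1, 0.7], [-0.2, 0.2], [0.5, -0.8], [-0.6, -1.5]]
tray [0.4716 0.1123 1.5931] 91.28 [[0.8, -0.6], [0.2, 1.2], [-0.0, -1.8], [-1.2, 0.5], [-4.4, -4.4], [2.5, 1.0]]
tray [0.4705 0.1138 1.5902] 91.11 [[-0.9, -1.8], [0.5, 0.3], [0.6, 1.1], [-0.7, 0.3], [-0.8, -0.2], [1.6, -0.7]]
tray [0.4711 0.1129 1.5929] 91.27 [[0.6, -0.2], [0.0, 1.6], [-0.1, -1.5], [-1.4, 0.8], [-4.6, -4.0], [2.4, 1.4], [-1.0, -2.1], [0.4, -0.2], [0.8, 0.7], [-0.5, 0.0], [-0.7, -0.5], [1.5, -1.2]]
```

```bash
python3 -m handwheel '{"gripper":[-1,-1,-1,-1,-1,-1,-1,-1,-1,-1,-1,-1,-1,-1],"travel":[[0,0.04,-0.06],[0,0.08,-0.12],[0,0.12,-0.17],[0,0.15,-0.17],[0,0.165,-0.17],[0,0.18,-0.17],[0,0.195,-0.17],[0,0.21,-0.17],[0,0.225,-0.17],[0,0.24,-0.17],[0,0.255,-0.17],[0,0.27,-0.17],[0,0.28,-0.17],[0,0.28,-0.17]],"spin":[0,0,0,0,0,0,0,0,0,0,0,0,0,0]}'
python3 - <<'E'
from h import *
for c,(y,x) in (("side",(220,290)),("scene",(250,230))):
    f=viewer.grab_frame(c)
    cv2.imwrite(f"pics/{c}4z.png",cv2.resize(f["pixels"][y:y+140,x:x+160],None,fx=4,fy=4,interpolation=cv2.INTER_CUBIC))
E
```

```text
t: 8.75
eef_pos: [0.4766, 0.1315, 0.0435]
ee_rot: [-2.336, 1.57, 0.825]
force: [-0.5, -0.1, -0.3]
width: -0.0001
```

View pics/scene4z.png

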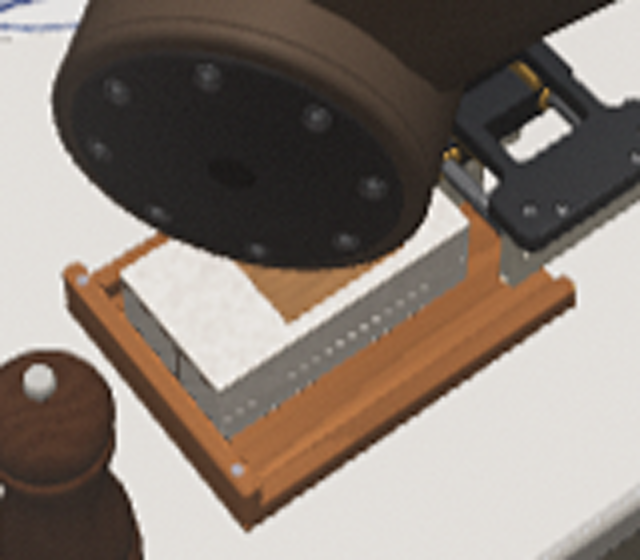

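View pics/side4z.png

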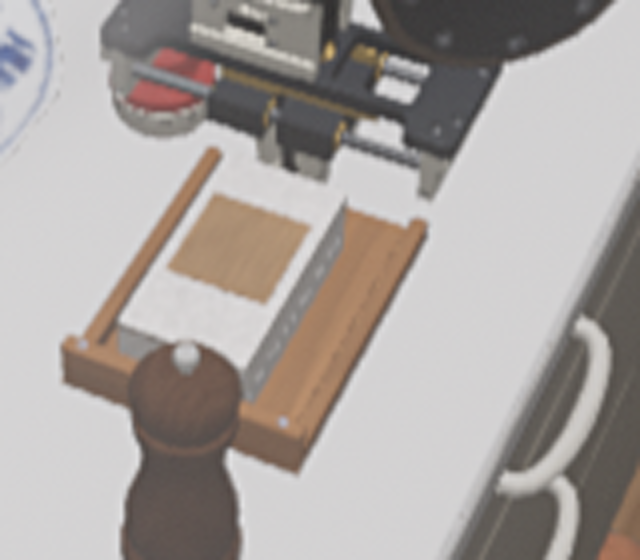

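Moving well, with a small gap left at the end wall (scene about (170,355) in the crop). Closing it in small steps while watching force.

```bash
python3 -m handwheel '{"gripper":[-1,-1,-1,-1,-1],"travel":[[0,0.004,0],[0,0.008,0],[0,0.012,0],[0,0.014,0],[0,0.014,0]],"spin":[0,0,0,0,0]}'
python3 - <<'E'
from h import *
for c,(y,x) in (("side",(220,290)),("scene",(250,230))):
    f=viewer.grab_frame(c)
    cv2.imwrite(f"pics/{c}5z.png",cv2.resize(f["pixels"][y:y+140,x:x+160],None,fx=4,fy=4,interpolation=cv2.INTER_CUBIC))
print(arm.get_state()["force"])
E
```

```text
t: 9.35
eef_pos: [0.4758, 0.1362, 0.0434]
ee_rot: [0.918, 1.568, -2.206]
force: [1.1, -7.3, 2.4]
width: 0.0004
[ 1.42458679 -7.02172269  2.96871382]
```

View pics/scene5z.png

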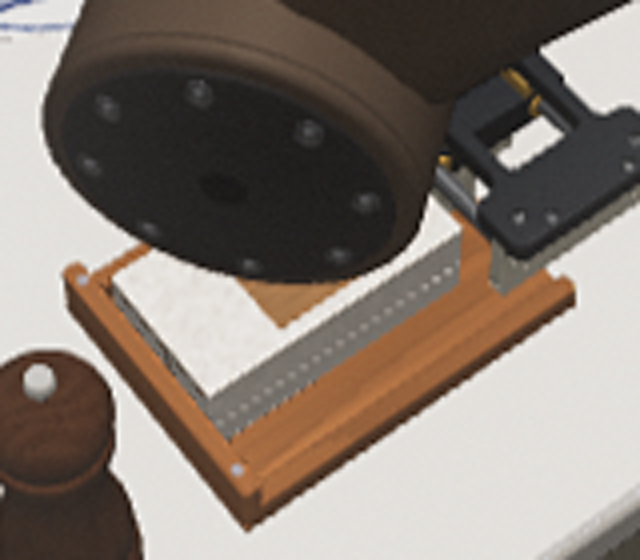

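```bash
python3 -m handwheel '{"gripper":[-1,-1,-1],"travel":[[0,0.002,0],[0,0.004,0],[0,0.004,0]],"spin":[0,0,0]}'
```

```text
t: 9.75
eef_pos: [0.4755, 0.1363, 0.0435]
ee_rot: [1.034, 1.565, -2.09]
force: [5.2, -18.2, 4.6]
width: 0.0005
```

Firmly seated (18 N with no further travel). Backing off straight, then up and away.

```bash
python3 -m handwheel '{"gripper":[-1,-1,-1,-1,-1,-1,-1,-1,-1,-1,-1],"travel":[[0,-0.006,0],[0,-0.03,0],[0,-0.08,0],[0,-0.16,0],[0,-0.22,0.06],[0,-0.28,0.14],[0,-0.36,0.22],[0,-0.44,0.3],[0,-0.52,0.36],[0,-0.56,0.36],[0,-0.56,0.36]],"spin":[0,0,0,0,0,0,0,0,0,0,0]}'
python3 - <<'E'
from h import *
for c,(y,x) in (("side",(220,290)),("scene",(250,230))):
    f=viewer.grab_frame(c); cv2.imwrite(f"pics/{c}6.png",f["pixels"])
    cv2.imwrite(f"pics/{c}6z.png",cv2.resize(f["pixels"][y:y+140,x:x+160],None,fx=4,fy=4,interpolation=cv2.INTER_CUBIC))
    for l in ["pepper_mill","kitchen_timer","dropper_bottle","tray_end","carton_top"]:
        r=spotter.tip_of(c,l)[:1]; print(c,l,[(np.round(d["at"],1),round(d["conf"],2),onplane(f,d["at"],0).round(3)) for d in r])
E
```

```text
t: 10.85
eef_pos: [0.4769, -0.1432, 0.2255]
ee_rot: [-3.129, 1.567, 0.028]
force: [-0.1, 0.3, -1.3]
width: 0.0003
side pepper_mill [(array([333.8, 358.4]), 0.61, array([0.435, 0.354, 0.   ]))]
side kitchen_timer [(array([331.6, 245.6]), 0.93, array([0.579, 0.084, 0.   ]))]
side dropper_bottle [(array([312.3, 195.3]), 0.69, array([ 0.705, -0.056,  0.   ]))]
side tray_end [(array([338.1, 323.4]), 0.92, array([ 0.465,  0.277, -0.   ]))]
side carton_top [(array([331. , 247.9]), 0.67, array([0.576, 0.092, 0.   ]))]
scene pepper_mill [(array([246.2, 388.2]), 0.98, array([0.439, 0.349, 0.   ]))]
scene kitchen_timer [(array([333.6, 298.9]), 0.53, array([0.491, 0.133, 0.   ]))]
scene dropper_bottle [(array([341.7, 183.9]), 0.89, array([ 0.708, -0.056, -0.   ]))]
scene tray_end [(array([272.3, 349. ]), 0.73, array([ 0.473,  0.276, -0.   ]))]
scene carton_top [(array([267.5, 339.3]), 0.92, array([0.493, 0.273, 0.   ]))]
```

View pics/scene6z.png

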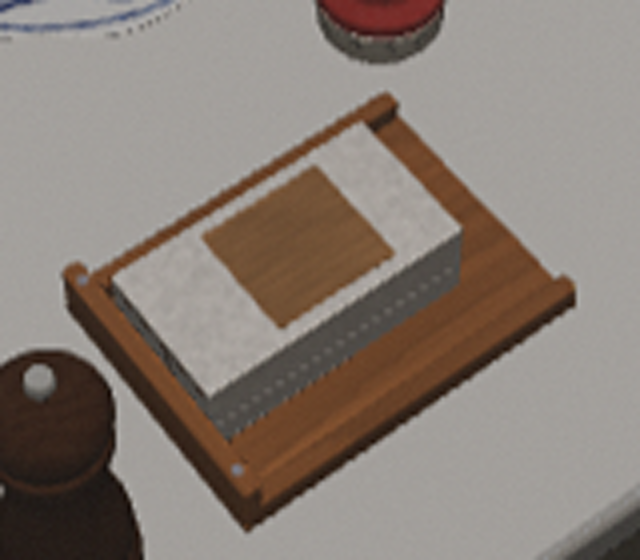

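View pics/side6z.png

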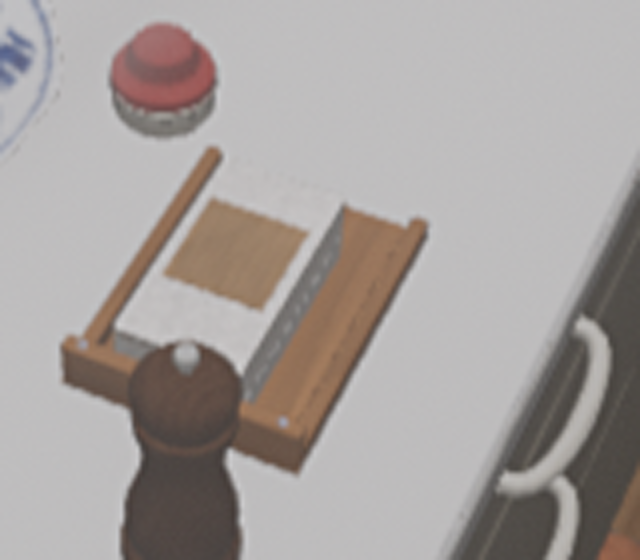

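View pics/scene6.png

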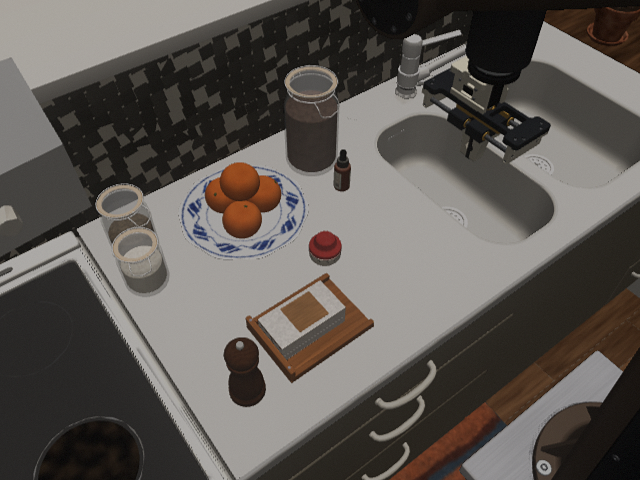

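Run:
```python
from fit2 import *
S=(fs,OS,[(130,-35,49),(130,35,49),(0,35,49),(0,-35,49),(0,35,4)],[(112,280),(210,398),(462,231),(362,123),(460,275)])
D=(fd,OD,[(130,-35,49),(130,35,49),(0,35,49),(0,-35,49)],[(115,330),(244,372),(344,205),(228,163)])
for s in ([S],[D],[S,D]):
    x,res=go(s,[.47,.147,1.57]); print(x.round(4),np.degrees(x[2]).round(2),res.tolist())
    t=[.471,.1127,np.radians(91.1)]
    e=x[:2]+.13*np.array([np.cos(x[2]),np.sin(x[2])])-t[:2]; c,q=np.cos(t[2]),np.sin(t[2]); print("top in tray",c*e[0]+q*e[1],-q*e[0]+c*e[1])
# predicted tray points in each zoomed view
for f,o in ((fs,OS),(fd,OD)):
    P=proj(f,W([.471,.1127,np.radians(91.1)],np.array([(165,-56,32),(165,56,32),(165,-66,32),(165,66,32),(175,66,32),(165,-35,49),(165,35,49)])/1000)); print(((P-o)*4).round(0).tolist())
```

```text
[0.4754 0.148  1.5927] 91.26 [[-0.4, -0.3], [0.1, 0.3], [0.6, -0.6], [-0.4, -0.7], [0.1, 2.8]]
top in tray 0.1651988972403882 -0.004729662436510699
[0.4726 0.1517 1.5861] 90.88 [[-0.2, 0.2], [-0.2, 2.0], [1.2, -0.8], [-0.4, -0.9]]
top in tray 0.16891779761608594 -0.0028638452731730418
[0.4748 0.1486 1.5923] 91.23 [[-0.6, 0.1], [0.0, 0.7], [0.6, -0.2], [-0.5, -0.3], [0.0, 3.2], [-0.2, -1.1], [-0.1, 0.6], [0.8, -2.2], [-0.7, -2.1]]
top in tray 0.1657883074911152 -0.00422547826636261
[[92.0, 274.0], [251.0, 466.0], [79.0, 258.0], [266.0, 485.0], [245.0, 499.0], [117.0, 286.0], [218.0, 408.0]]
[[86.0, 335.0], [291.0, 413.0], [68.0, 328.0], [310.0, 420.0], [302.0, 436.0], [123.0, 327.0], [252.0, 376.0]]
```

Run:
```python
from h import *
for l in ["scene"]:
    a=cv2.imread("pics/scene0.png").astype(int);b=cv2.imread("pics/scene6.png").astype(int)
    for n,(x0,y0,x1,y1) in dict(mill=(222,332,268,408),timer=(308,229,340,268),bottle=(333,147,352,192)).items(): print(n,np.abs(a-b)[y0:y1,x0:x1].mean().round(2))
print(arm.get_state()["t"],arm.job_done())
```

```text
mill 2.01
timer 2.27
bottle 1.66
the job is handed in; nothing more can be done
11.55 None
```

The carton is lying flat in the tray, between the side rails, with its top end squarely against the end wall. I pushed it near the top with the closed fingertips until it toppled over the open front. I then pushed on its bottom end until it stopped at the wall, backed off and handed the job in at 11.6 s.

**Seating:** The final push reached about 18 N with no further travel. The last two-camera fit puts the carton's top end about 166 mm into the 165 mm tray. Its angle agrees with the tray's to about 0.2°, and it sits about 4 mm off the centre line. The side camera alone read 169 mm, past the wall, which I put down to calibration and my hand-picked corners.

**Other objects:** Before and after pictures of the pepper mill, kitchen timer and dropper bottle differ only at noise level, so none of them moved.

**Checks that disagreed:** In the last pictures the network reported the timer on the carton in the scene view, and the carton top on the timer in the side view. The pictures themselves show both where they should be.

The gripper finished about 0.28 m from the carton, raised and touching nothing.

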